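# Make up two casting kits at a goldsmith's bench

## Robot

A 6-joint arm with a two-finger parallel gripper is mounted at the origin on the work surface. World frame = base frame: x ahead of the robot, y to its left, z up, the work surface at z = 0. Lengths are in m, angles in rad, forces in N, time in s.
With the tool pointing down it reaches from about 0.375 to 0.975 m from the base axis. Payload 3.8 kg.
Tool frame: the origin (TCP) lies between the finger pads; the fingertips stand 22 mm ahead of it and the grasp point (between the pads) lies 3 mm ahead of it; z points along the fingers, y is the direction in which the jaws open and shut (so a half turn about z gives the same grasp; the last joint's range is limited). The gripper opens to 85 mm and grips with 20 to 120 N. Pads are 22 mm wide; open, the fingers measure 114 mm over their backs; the gripper's body (76 mm by 85 mm) begins 54 mm behind the grasp point. The pads swing forward as they close: fully open they stand 13 mm farther back than shut.
Start: joints at [1.074, 0.264, 1.604, -0, 1.274, -0.037], TCP at [0.3, 0.605, 0.219] pointing down, gripper open.
Joint ranges: [-2.63, 2.63], [-0.94, 2.18], [0.31, 2.57], [-1.31, 4.45], [0, 2.66], [-2.55, 2.55]. Speed limits (rad/s): [2.57, 2.57, 3.14, 3.14, 3.14, 3.14].

## Interface

Orientations are given as a rotation vector (axis times angle).
In Python, from workcell import * gives the robot as it stands.
- The arm moves only by the tool step_arm, never from a script. Its argument "motion" is a list that holds one entry, the list of rows, each a list of 7 numbers: the finger opening in m, from 0 to 0.0854, then the shift along the world's x, y, z in m, then the turn, a rotation vector about the world's x, y, z in degrees. A call has exactly 8 rows; each row is the pose to reach, as a shift and turn from the pose measured when the call began; what a row does not reach only later rows make up. A row lasts 1/8 s, in which the tool goes at most 62.5 mm and 10.7 degrees, less where a joint would pass 70% of its speed; a pose out of reach is approached as far as the arm can. A call with a gripper value outside its range is refused whole. The fingers move at their own pace and stop on an object; "newtons" is the grip in N (left out, the last holds). Time passes only in rows, so rows that repeat a pose let the fingers close, or fill a call up. It gives the time, the measured TCP pose, the force and the opening at its end, in the units of the state.
- read_state(): the state, without advancing time (a new reading comes with each control period).
- read_camera(name): name is "side" or "top" or "wrist"; returns (picture, depth): 420x560x3 uint8, blue, green, red; 420x560 float32, m along the optical axis (not along the pixel's ray), 0 where there is no reading.
- get_calibration(name): a dict with "K" (3x3 intrinsics, pixels), "dist_coeffs" ([k1, k2, p1, p2, k3] as OpenCV has them; the pictures are not rectified), "world_from_camera" (4x4, takes a point from camera to world coordinates). Camera axes: x right, y down, z forward; pixel columns grow to the right and rows downward; lengths in m; the calibration is good to about 2 mm. A picture is of the moment at which its call begins: read the wrist's pose just before it. get_calibration takes no time and is no camera call; for the wrist camera it gives the pose at the moment of the call.
- finish_job(): hands the job in, once; it reports no verdict.
Trained networks look in the newest picture that a camera, given by its name, has taken for a name from the list of things; names that differ only in an ending like _2 or _b are one class to them, and where a whole thing is asked for, a point or a joint stands for the part that bears it (a point fixed in the world has none). Each returns a list of dicts, best first, with "score" (0 to 1); they miss things now and then, are a little off and sometimes report something else, mostly with a low value. They report only what shows in the picture. A call takes as long as a camera call. They do not tell look-alikes from the thing itself.
- spot_in(camera, thing): "xyz" ([x, y, z] in m, in the coordinates of the camera as it stood for that picture, good to about 4 mm: the middle of the surface that is visible of it).
- regions_of(camera, thing): "region" (420x560 bool, what is visible of it).
The state is a dict: "time": time; "q": joint angles; "joint_vel": joint speeds; "joint_torque": joint torques, N m; "tool_pos": TCP position; "tcp_rot": TCP orientation; "wrist_force": force on the tool from outside, world axes, zero at the start; "torque": the same for the moment, N m; "width": opening from 0.0 (shut) to 1.0 (fully open).
Only numpy, scipy, OpenCV 4.12 (cv2) and the standard library are available. Lean on these libraries where they do the work, as an engineer would, in place of code of your own. Each camera call takes 0.05 s, during which the arm holds its last target. There are 200 camera calls.

## Task

Two rings are going for casting: make up a kit for each in its wooden tray, one thing to a compartment. The tray with three compartments gets the large steel flask, the large black sprue base and the white crucible; the tray with two compartments gets the small flask and the small sprue base. Stand everything upright and flat on the tray floor, set down rather than dropped, and leave the doming block, the wire spool and the borax dish where they stand.

Things in the scene. Friction and masses are not known exactly. Their poses are not given: they have to be found in the camera images.
- tray_three: Low wooden compartment tray with finger-jointed corners, fixed to the bench. Origin: centre of its underside; body y runs along its length, body z up. Floor top at z = 5 mm, rim 23 mm and dividers 20 mm above the bench, all walls 6 mm thick. 132 mm (x) by 264 mm (y). Three compartments in a row along y, each 120 mm (x) by 80 mm (y) inside, centred at y = -86, 0 and +86 mm.
- tray_two: Low wooden compartment tray with finger-jointed corners, fixed to the bench. Origin: centre of its underside; body y runs along its length, body z up. Floor top at z = 5 mm, rim 23 mm and dividers 20 mm above the bench, all walls 6 mm thick. 132 mm (x) by 154 mm (y). Two compartments side by side along y, each 120 mm (x) by 68 mm (y) inside, centred at y = -37 and +37 mm.
- flask_large_mid (a point): Large casting flask: perforated steel tube standing upright, open at both ends, 54 mm outside diameter, 64 mm high, 3 mm wall, about 0.24 kg. Point: on its axis, half-way up (32 mm above its foot); z along the axis, up.
- flask_small_mid (a point): Small casting flask: perforated steel tube standing upright, open at both ends, 40 mm outside diameter, 46 mm high, 3 mm wall, about 0.13 kg. Point: on its axis, half-way up (23 mm above its foot); z along the axis, up.
- base_large_mid (a point): Large sprue base: shallow round black cup of hard plastic with a small grey cone in the middle, 60 mm outside diameter, 22 mm high, straight outer wall, cone below the rim, about 0.07 kg. Point: on its axis, half-way up (11 mm above its underside); z up.
- base_small_mid (a point): Small sprue base: shallow round black cup of hard plastic with a small grey cone in the middle, 46 mm outside diameter, 20 mm high, straight outer wall, cone below the rim, about 0.045 kg. Point: on its axis, half-way up (10 mm above its underside); z up.
- crucible_mid (a point): White ceramic melting crucible: deep round cup, mouth up, 44 mm outside diameter from 12 mm above its foot to the rim (foot 34 mm), 50 mm high, about 0.10 kg, with a small pouring lip that sticks out 5 mm at the rim, on its own +x side. Point: on its axis, half-way up (25 mm above its foot); x towards the lip, z up.
- doming_block_mid (a point): Steel doming block, a 45 mm cube with round hollows in its top; stays where it is. Point: its centre.
- wire_spool_mid (a point): Spool of copper-coloured wire standing on its flange, 52 mm diameter, 34 mm high; stays where it is. Point: its centre.
- borax_dish_mid (a point): Shallow brown terracotta borax dish, 56 mm diameter, 20 mm high; stays where it is. Point: on its axis, half-way up.
Not all that is in view belongs to the job. Leave any blue, green or turquoise look-alike of the part that bears base_large_mid alone.

How it is judged:
By the outcome, as a careful person would: the job done as asked, in the order asked, and still so for the second after the job is handed in, with the robot touching nothing.
It also fails if it takes over 134 s, if anything falls off the work surface, if the arm or the gripper's body presses on something with over 40 N, if the wrist force passes 120 N, or if a joint passes its speed limit or range.

## Working session

There is one attempt and no reset: what is moved stays moved. The work goes in short steps, Python scripts to look and compute and a tool call to move; the robot and the scene stay as the last step left them, time stands still between calls to the robot, and variables do not carry over. Pictures are saved under pics/ and viewed, on a budget of 14 in all, crops included, one or two more only if the job needs it, and the job is handed in when it is done.

Besides the shell and the picture viewer there is one more tool, called after "Emit:" in YAML: its name, and indented under it one key for each argument. step_arm: Moves the arm, as the interface text tells. Its arguments: {"type":"object","properties":{"motion":{"type":"array"},"newtons":{"type":"number"}},"required":["motion"]}

```bash
mkdir -p pics
python3 - <<'E'
from workcell import *
import cv2,numpy as np
s=read_state();print(s)
for c in("top","side"):
    p,d=read_camera(c);cv2.imwrite(f"pics/{c}0.png",p);np.savez(f"{c}0.npz",p=p,d=d)
    k=get_calibration(c);print(c,k)
E
```

```text
{'time': 0.0, 'q': array([ 1.07405777e+00,  2.64777723e-01,  1.60542562e+00, -6.65575586e-06,
        1.27368795e+00, -3.69087654e-02]), 'joint_vel': array([-0.00148184, -0.00151212, -0.00070141,  0.00123792,  0.0004915 ,
        0.0029502 ]), 'joint_torque': array([ 9.67317028e-04, -5.15091741e+01, -3.67327523e+01, -3.49309266e-05,
        1.26078946e-02,  1.73887707e-05]), 'tool_pos': array([0.29919757, 0.60419301, 0.21721763]), 'tcp_rot': array([-0.71581203, -3.0583388 ,  0.0034849 ]), 'wrist_force': array([0.5574331 , 0.61171382, 0.87735595]), 'torque': array([0.01331697, 0.01782378, 0.04601941]), 'width': 0.9992100795866279}
top {'K': array([[490.89612653,   0.        , 274.86962434],
       [  0.        , 490.89612653, 212.488533  ],
       [  0.        ,   0.        ,   1.        ]]), 'dist_coeffs': array([-0.01226483,  0.        ,  0.        ,  0.        ,  0.        ]), 'world_from_camera': array([[-4.21962395e-03, -9.82227288e-01,  1.87647943e-01,
         2.20349240e-01],
       [-9.99761280e-01,  1.20891457e-04, -2.18487541e-02,
         2.11930310e-02],
       [ 2.14377574e-02, -1.87695341e-01, -9.81993321e-01,
         1.33127101e+00],
       [ 0.00000000e+00,  0.00000000e+00,  0.00000000e+00,
         1.00000000e+00]])}
side {'K': array([[446.12997271,   0.        , 282.12652943],
       [  0.        , 446.12997271, 212.95462077],
       [  0.        ,   0.        ,   1.        ]]), 'dist_coeffs': array([-0.00308107,  0.        ,  0.        ,  0.        ,  0.        ]), 'world_from_camera': array([[ 0.97643545, -0.13811868,  0.1658223 ,  0.29903436],
       [-0.2150733 , -0.68620839,  0.69488238, -0.75301574],
       [ 0.01781241, -0.71417174, -0.69974385,  0.83862983],
       [ 0.        ,  0.        ,  0.        ,  1.        ]])}
```

View pics/top0.png

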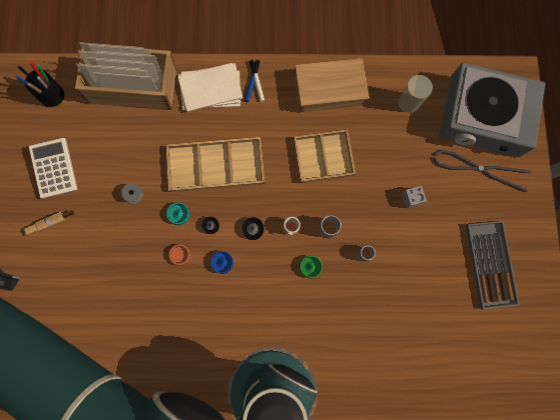

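View pics/side0.png

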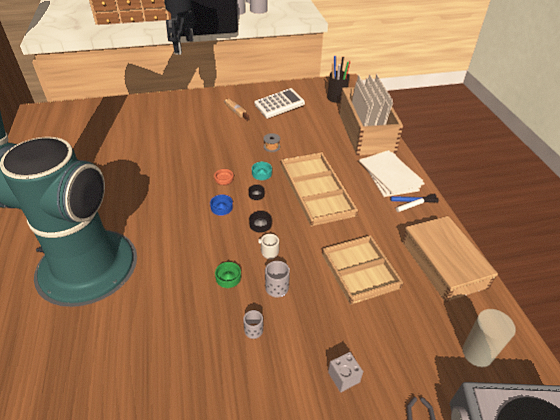

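The top view shows the large flask (331,227), crucible (292,225), large base (253,228), small base (210,226), small flask (368,253) and trays (215,163) and (324,156). The decoys are blue (222,262), teal (177,213) and green (311,267). The fixed things are the spool (131,193), dish (178,254) and block (415,197). The black cup at (253,228) is the large base: it is black and bigger than the other black cup at (210,226). I'll confirm both in a crop.

```bash
cat > h.py <<'E'
from workcell import *
import cv2,numpy as np
def cloud(c,d,k=None):
    k=k or get_calibration(c);v,u=np.mgrid[0:420,0:560]
    n=cv2.undistortPoints(np.stack([u.ravel(),v.ravel()],1).astype(np.float32)[:,None],k["K"],k["dist_coeffs"])[:,0].reshape(420,560,2)
    P=np.dstack([n[...,0]*d,n[...,1]*d,d]);T=k["world_from_camera"]
    return P@T[:3,:3].T+T[:3,3]
E
python3 - <<'E'
from h import *
for c in("top","side"):
    p,d=read_camera(c);W=cloud(c,d)
    print(c,"bench z",np.median(W[280:300,300:400,2]))
    if c=="top": cv2.imwrite("pics/crop0.png",cv2.resize(p[120:290,110:440],None,fx=2.4,fy=2.4,interpolation=cv2.INTER_CUBIC))
    for t in["flask_large_mid","flask_small_mid","base_large_mid","base_small_mid","crucible_mid","doming_block_mid","wire_spool_mid","borax_dish_mid","tray_three","tray_two"]:
        for r in regions_of(c,t)[:5 if "base" in t else 2]:
            m=r["region"]&(d>0)
            if m.sum()<10: continue
            q=W[m];z=np.percentile(q[:,2],95);a=q[(q[:,2]>z-.008)&(q[:,2]<z+.006)]
            if "tray" in t: a=q[q[:,2]>.012]
            (cx,cy),rad=cv2.minEnclosingCircle(a[:,:2].astype(np.float32))
            v,u=np.nonzero(m);o=f"{t} {r['score']:.2f} px {u.mean():.0f},{v.mean():.0f} z {z:.3f} c {cx:.3f},{cy:.3f} r {rad:.4f} bgr {np.median(p[m],0)}"
            if "tray" in t or "doming" in t:o+=str(cv2.minAreaRect(a[:,:2].astype(np.float32)))
            print(o)
E
```

```text
top bench z -0.0012027234610977322
flask_large_mid 0.76 px 329,226 z 0.066 c 0.430,-0.152 r 0.0270 bgr [52.  55.  62.5]
flask_small_mid 0.58 px 328,224 z 0.065 c 0.430,-0.152 r 0.0270 bgr [52. 55. 61.]
flask_small_mid 0.55 px 366,252 z 0.047 c 0.359,-0.250 r 0.0201 bgr [51. 54. 61.]
base_large_mid 0.94 px 252,228 z 0.021 c 0.429,0.054 r 0.0294 bgr [23. 23. 25.]
base_large_mid 0.88 px 221,262 z 0.022 c 0.337,0.136 r 0.0299 bgr [110.  58.  28.]
base_large_mid 0.72 px 310,266 z 0.022 c 0.325,-0.102 r 0.0298 bgr [38. 86. 34.]
base_large_mid 0.68 px 177,213 z 0.023 c 0.470,0.257 r 0.0305 bgr [ 95. 108.  30.]
base_small_mid 0.74 px 210,225 z 0.021 c 0.438,0.169 r 0.0228 bgr [23. 23. 25.]
crucible_mid 0.75 px 291,225 z 0.051 c 0.431,-0.051 r 0.0237 bgr [65. 75. 93.]
crucible_mid 0.59 px 214,164 z 0.023 c 0.607,0.160 r 0.1444 bgr [ 92. 144. 184.]
doming_block_mid 0.85 px 414,197 z 0.047 c 0.512,-0.388 r 0.0302 bgr [105. 112. 126.]((0.5135340690612793, -0.38964033126831055), (0.04342183470726013, 0.048458170145750046), 14.806783676147461)
wire_spool_mid 0.84 px 132,194 z 0.037 c 0.523,0.380 r
[... 1672 characters left out ...]
,142 z 0.037 c 0.529,0.379 r 0.0278 bgr [101. 122. 136.]
borax_dish_mid 0.78 px 224,176 z 0.022 c 0.362,0.246 r 0.0301 bgr [ 77. 115. 220.]
tray_three 0.92 px 318,188 z 0.024 c 0.612,0.154 r 0.1446 bgr [123. 182. 230.]((0.6131592988967896, 0.15479032695293427), (0.13306669890880585, 0.26846668124198914), 4.492284774780273)
tray_three 0.43 px 277,278 z 0.064 c 0.434,-0.155 r 0.0288 bgr [145. 153. 173.]((0.43336600065231323, -0.15643192827701569), (0.053038693964481354, 0.053957100957632065), 24.412128448486328)
tray_two 0.82 px 362,269 z 0.024 c 0.636,-0.151 r 0.0996 bgr [117. 173. 227.]((0.6377478837966919, -0.14818677306175232), (0.13433276116847992, 0.15702944993972778), 7.917721748352051)
```

View pics/crop0.png

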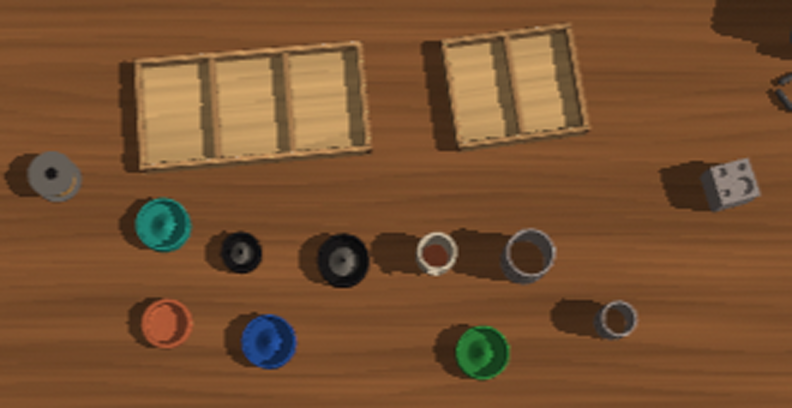

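The crop confirms it: large black cup at (342,260) with the grey cone, and the smaller black cup at (241,252). Blue, teal and green are decoys. The crucible's lip points to the robot (−x). I'll start with the large flask.

Emit:
step_arm:
  motion:
    - [[0.085,0.01,-0.06,-0.01,0,0,0],[0.085,0.02,-0.12,-0.02,0,0,0],[0.085,0.03,-0.18,-0.03,0,0,0],[0.085,0.04,-0.24,-0.04,0,0,0],[0.085,0.05,-0.3,-0.05,0,0,0],[0.085,0.06,-0.36,-0.06,0,0,0],[0.085,0.07,-0.42,-0.06,0,0,0],[0.085,0.08,-0.48,-0.06,0,0,0]]
  newtons: 40

```text
time: 2.2
tool_pos: [0.3796, 0.1231, 0.1588]
tcp_rot: [0.715, 3.058, 0.001]
wrist_force: [-0.1, 0.3, 0.0]
width: 0.996
```

Emit:
step_arm:
  motion:
    - [[0.085,0.01,-0.06,0,0,0,0],[0.085,0.02,-0.12,0,0,0,0],[0.085,0.03,-0.18,0,0,0,0],[0.085,0.042,-0.235,0,0,0,0],[0.085,0.052,-0.277,0,0,0,0],[0.085,0.052,-0.277,-0.015,0,0,0],[0.085,0.052,-0.277,-0.03,0,0,0],[0.085,0.052,-0.277,-0.03,0,0,0]]

```text
time: 3.2
tool_pos: [0.4296, -0.152, 0.1266]
tcp_rot: [-0.712, -3.056, -0.002]
wrist_force: [0.4, -0.4, 0.4]
width: 0.995
```

Run:
```python
from h import *
k=get_calibration("wrist");p,d=read_camera("wrist");W=cloud("wrist",d,k)
print(read_state()["tool_pos"]);cv2.imwrite("pics/w1.png",p)
for t in["flask_large_mid","crucible_mid"]:
    for r in regions_of("wrist",t)[:2]:
        m=r["region"]&(d>0);q=W[m];z=np.percentile(q[:,2],95);a=q[abs(q[:,2]-z)<.005]
        print(t,r["score"],z,cv2.minEnclosingCircle(a[:,:2].astype(np.float32)))
```

```text
[ 0.4304182  -0.15229354  0.12756715]
flask_large_mid 0.56 0.06354335131405003 ((0.4314722418785095, -0.15512949228286743), 0.027117429301142693)
crucible_mid 0.55 0.04955763352694448 ((0.4332314133644104, -0.05217769369482994), 0.02477828972041607)
```

View pics/w1.png

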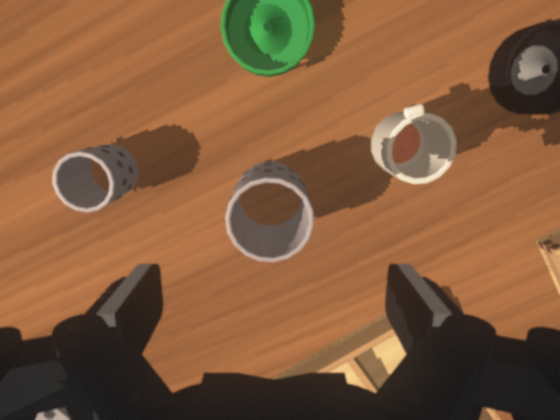

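The wrist view shows the large flask centred at (270,220) between the open jaws. The crucible's lip at (413,112) points to the robot. The wrist positions agree with the averaged top/side estimates.

Emit:
step_arm:
  motion:
    - [[0.085,0.001,-0.003,-0.02,0,0,0],[0.085,0.001,-0.003,-0.05,0,0,0],[0.085,0.001,-0.003,-0.08,0,0,0],[0.085,0.001,-0.003,-0.082,0,0,0],[0.03,0.001,-0.003,-0.082,0,0,0],[0.03,0.001,-0.003,-0.082,0,0,0],[0.03,0.001,-0.003,-0.082,0,0,0],[0.03,0.001,-0.003,-0.082,0,0,0]]
  newtons: 40

```text
time: 4.35
tool_pos: [0.4366, -0.1554, 0.0507]
tcp_rot: [0.713, 3.051, 0.005]
wrist_force: [2.0, 8.9, 12.3]
width: 0.355
```

Run:
```python
from h import *
p,d=read_camera("wrist");p2,_=read_camera("side");print({k:v for k,v in read_state().items() if k in("tool_pos","wrist_force","width")})
cv2.imwrite("pics/w2.png",np.hstack([cv2.resize(p,(400,300)),cv2.resize(p2[160:340,160:400],(400,300))]))
```

```text
{'tool_pos': array([ 0.43659734, -0.15519102,  0.05065081]), 'wrist_force': array([ 2.91766882,  8.50504072, 12.23866596]), 'width': 0.35791543962356}
```

View pics/w2.png

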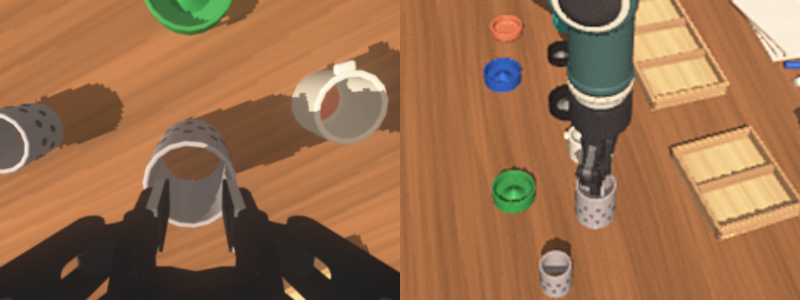

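The wrist view shows the tips inside the flask mouth (190,200): the jaws shut before the arm had got down. The flask is still upright. I'll back out straight up, then go down fully before closing.

Emit:
step_arm:
  motion:
    - [[0.03,-0.003,0,0.01,0,0,0],[0.03,-0.005,0,0.025,0,0,0],[0.03,-0.005,0,0.04,0,0,0],[0.03,-0.005,0,0.06,0,0,0],[0.03,-0.005,0,0.08,0,0,0],[0.03,-0.005,0,0.08,0,0,0],[0.03,-0.005,0,0.08,0,0,0],[0.085,-0.005,0,0.08,0,0,0]]

```text
time: 5.45
tool_pos: [0.4308, -0.1549, 0.1296]
tcp_rot: [0.714, 3.053, 0.006]
wrist_force: [-0.4, 0.2, 0.3]
width: 0.551
```

```bash
cat > see.py <<'E'
from h import *
import sys
def see(things,cam="wrist"):
    k=get_calibration(cam);p,d=read_camera(cam);W=cloud(cam,d,k)
    s=read_state();print(s["time"],s["tool_pos"],s["wrist_force"],s["width"])
    for t in things:
        for r in regions_of(cam,t)[:2]:
            m=r["region"]&(d>0);q=W[m]
            if len(q)<10: continue
            z=np.percentile(q[:,2],95);a=q[abs(q[:,2]-z)<.005]
            print(t,round(r["score"],2),"z %.3f"%z,cv2.minEnclosingCircle(a[:,:2].astype(np.float32)),np.median(p[m],0))
    return p,d,W
if __name__=="__main__":
    p,_,_=see(sys.argv[2:],sys.argv[1])
E
python3 see.py wrist flask_large_mid; sleep 0; python3 -c "
from workcell import *;print(read_state()['width'])"
```

```text
5.5 [ 0.43079396 -0.15487561  0.12962674] [ 0.2732812 -0.5202913  0.215054 ] 0.6376199453888821
0.7260948934637247
```

```bash
python3 see.py wrist flask_large_mid; python3 see.py top flask_large_mid; python3 see.py side flask_large_mid
```

```text
5.6 [ 0.43104395 -0.15497258  0.12985147] [ 0.97723412  0.91996082 -0.49424657] 0.8057673926342485
flask_large_mid 0.62 z 0.064 ((0.4315042197704315, -0.1549699306488037), 0.027095573022961617) [ 84.  91. 105.]
5.7 [ 0.43127649 -0.15503035  0.13012316] [-0.05281396 -0.10909391 -0.41750823] 0.9622113755010235
flask_large_mid 0.62 z 0.023 ((0.6090330481529236, 0.15957564115524292), 0.14554427564144135) [100. 156. 199.]
flask_large_mid 0.59 z 0.066 ((0.4147324562072754, -0.15925656259059906), 0.01887030340731144) [62. 67. 79.]
5.8 [ 0.43147675 -0.15514408  0.13038582] [ 0.80248102 -0.39349684  0.31294639] 0.9996695268663759
flask_large_mid 0.64 z 0.065 ((0.4343158006668091, -0.1559213399887085), 0.02767656184732914) [154. 162. 182.]
```

Emit:
step_arm:
  motion:
    - [[0.085,0.0,0,-0.03,0,0,0],[0.085,0.0,0,-0.06,0,0,0],[0.085,0.0,0,-0.085,0,0,0],[0.085,0.0,0,-0.085,0,0,0],[0.085,0.0,0,-0.085,0,0,0],[0.085,0.0,0,-0.085,0,0,0],[0.085,0.0,0,-0.085,0,0,0],[0.085,0.0,0,-0.085,0,0,0]]

```text
time: 6.85
tool_pos: [0.4319, -0.1553, 0.0461]
tcp_rot: [0.713, 3.05, 0.005]
wrist_force: [-0.2, -0.6, -0.6]
width: 0.995
```

Emit:
step_arm:
  motion:
    - [[0.03,0,0,0,0,0,0],[0.03,0,0,0,0,0,0],[0.03,0,0,0,0,0,0],[0.03,0,0,0,0,0,0],[0.03,0,0,0.01,0,0,0],[0.03,0,0,0.025,0,0,0],[0.03,0,0,0.04,0,0,0],[0.03,0,0,0.05,0,0,0]]
  newtons: 40

```text
time: 7.85
tool_pos: [0.4327, -0.1556, 0.0977]
tcp_rot: [0.712, 3.048, 0.005]
wrist_force: [0.4, -0.5, -3.4]
width: 0.577
```

Emit:
step_arm:
  motion:
    - [[0.03,0.02,0.01,0.02,0,0,0],[0.03,0.05,0.04,0.03,0,0,0],[0.03,0.085,0.08,0.03,0,0,0],[0.03,0.12,0.125,0.03,0,0,0],[0.03,0.15,0.17,0.03,0,0,0],[0.03,0.175,0.21,0.03,0,0,0],[0.03,0.186,0.227,0.02,0,0,0],[0.03,0.186,0.227,0.0,0,0,0]]

```text
time: 8.85
tool_pos: [0.6199, 0.0723, 0.098]
tcp_rot: [0.709, 3.047, 0.005]
wrist_force: [-0.3, 0.1, -3.4]
width: 0.579
```

Run:
```python
from see import *
p,d,W=see(["tray_three","flask_large_mid"])
cv2.imwrite("pics/w3.png",p)
```

```text
8.9 [0.61613598 0.07101138 0.09339531] [-1.63449335 -1.12023814 -5.97591713] 0.5822302340464669
tray_three 0.83 z 0.022 ((0.6106150150299072, 0.13551057875156403), 0.12762603163719177) [ 99. 148. 198.]
flask_large_mid 0.71 z 0.114 ((0.619722306728363, 0.07343211770057678), 0.027125703170895576) [73. 83. 96.]
```

View pics/w3.png

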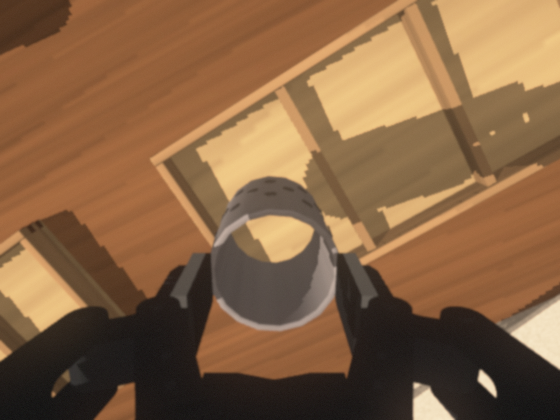

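The flask is held upright over the end compartment: flask (272,270), compartment corner (160,160), dividers (325,170) and (445,90).

Emit:
step_arm:
  motion:
    - [[0.03,0,0,-0.01,0,0,0],[0.03,0,0,-0.025,0,0,0],[0.03,0,0,-0.033,0,0,0],[0.03,0,0,-0.033,0,0,0],[0.03,0,0,-0.033,0,0,0],[0.03,0,0,-0.033,0,0,0],[0.03,0,0,-0.033,0,0,0],[0.03,0,0,-0.033,0,0,0]]

```text
time: 10.0
tool_pos: [0.6157, 0.0701, 0.062]
tcp_rot: [0.715, 3.054, 0.001]
wrist_force: [-0.7, 0.7, -2.1]
width: 0.579
```

Emit:
step_arm:
  motion:
    - [[0.03,0.002,0.001,-0.003,0,0,0],[0.03,0.002,0.001,-0.006,0,0,0],[0.03,0.002,0.001,-0.008,0,0,0],[0.03,0.002,0.001,-0.009,0,0,0],[0.03,0.002,0.001,-0.01,0,0,0],[0.03,0.002,0.001,-0.011,0,0,0],[0.03,0.002,0.001,-0.0115,0,0,0],[0.03,0.002,0.001,-0.012,0,0,0]]

```text
time: 11.0
tool_pos: [0.6182, 0.0708, 0.052]
tcp_rot: [0.714, 3.053, 0.001]
wrist_force: [-4.8, -1.8, 9.4]
width: 0.577
```

Emit:
step_arm:
  motion:
    - [[0.066,0,0,0.001,0,0,0],[0.075,0,0,0.001,0,0,0],[0.075,0,0,0.001,0,0,0],[0.08,0,0,0.001,0,0,0],[0.08,0,0,0.02,0,0,0],[0.08,0,0,0.045,0,0,0],[0.08,0,0,0.07,0,0,0],[0.08,0,0,0.08,0,0,0]]

```text
time: 12.0
tool_pos: [0.62, 0.0709, 0.1354]
tcp_rot: [0.713, 3.048, 0.003]
wrist_force: [-0.2, -0.8, -0.6]
width: 0.939
```

Emit:
step_arm:
  motion:
    - [[0.085,-0.03,0,0,0,0,-8],[0.085,-0.06,0,0,0,0,-16],[0.085,-0.09,-0.005,0,0,0,-25],[0.085,-0.12,-0.01,0,0,0,-33],[0.085,-0.15,-0.015,-0.0,0,0,-42],[0.085,-0.175,-0.018,-0.02,0,0,-51],[0.085,-0.187,-0.019,-0.03,0,0,-59],[0.085,-0.187,-0.019,-0.04,0,0,-59]]

```text
time: 13.0
tool_pos: [0.4322, 0.0519, 0.0949]
tcp_rot: [2.12, 2.304, -0.006]
wrist_force: [1.0, 0.4, 0.1]
width: 0.991
```

Run:
```python
from see import *
p,d,W=see(["base_large_mid","flask_large_mid"])
print(read_state()["tcp_rot"])
```

```text
13.05 [0.43209275 0.05188144 0.09387006] [-0.42929364 -0.55504502 -1.43461714] 0.9965563815256943
base_large_mid 0.85 z 0.021 ((0.33973392844200134, 0.13405585289001465), 0.030244408175349236) [142.  78.  48.]
base_large_mid 0.67 z 0.021 ((0.43103140592575073, 0.05105295032262802), 0.030037470161914825) [40. 46. 57.]
flask_large_mid 0.72 z 0.049 ((0.5962677597999573, 0.06625568866729736), 0.01719927228987217) [ 86.  97. 115.]
[ 2.11983075  2.30452682 -0.00626862]
```

Emit:
step_arm:
  motion:
    - [[0.085,-0.001,-0.001,-0.02,0,0,0],[0.085,-0.001,-0.001,-0.04,0,0,0],[0.085,-0.001,-0.001,-0.06,0,0,0],[0.085,-0.001,-0.001,-0.07,0,0,0],[0.085,-0.001,-0.001,-0.07,0,0,0],[0.085,-0.001,-0.001,-0.07,0,0,0],[0.085,-0.001,-0.001,-0.07,0,0,0],[0.085,-0.001,-0.001,-0.07,0,0,0]]

```text
time: 14.15
tool_pos: [0.4328, 0.051, 0.0258]
tcp_rot: [2.119, 2.304, -0.005]
wrist_force: [-0.4, 0.2, 0.2]
width: 0.995
```

Emit:
step_arm:
  motion:
    - [[0.045,0,0,0,0,0,0],[0.045,0,0,0,0,0,0],[0.045,0,0,0,0,0,0],[0.045,0,0,0,0,0,0],[0.045,0,0,0.0,0,0,0],[0.045,0,0,0.015,0,0,0],[0.045,0,0,0.03,0,0,0],[0.045,0,0,0.04,0,0,0]]
  newtons: 30

```text
time: 15.15
tool_pos: [0.434, 0.0511, 0.0677]
tcp_rot: [2.118, 2.303, -0.002]
wrist_force: [-0.8, -0.1, -0.0]
width: 0.523
```

Run:
```python
from see import *
p,d,W=see(["base_large_mid"])
cv2.imwrite("pics/w4.png",p)
```

```text
15.2 [0.43474855 0.05115837 0.06866931] [0.51783915 0.83958196 0.71126874] 0.5278392440571992
base_large_mid 0.96 z 0.021 ((0.3398512899875641, 0.13355650007724762), 0.0302837286144495) [145.  80.  48.]
base_large_mid 0.8 z 0.021 ((0.4307427704334259, 0.051109008491039276), 0.02999497763812542) [44. 49. 60.]
```

View pics/w4.png

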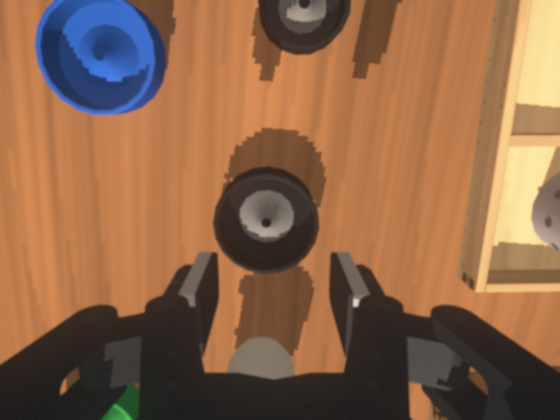

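The view shows the jaws shut above the large base: base (266,222) still standing, tips (210,255) and (340,255). They closed over the rim. I'll measure the tip height from the wrist depth at this opening.

Run:
```python
from see import *
p,d,W=see([])
t=read_state()["tool_pos"]
for (v0,v1,u0,u1) in((250,300,190,220),(250,300,328,350)):
    q=W[v0:v1,u0:u1].reshape(-1,3);q=q[(q[:,2]>.03)]
    print(len(q),"min z rel tcp",np.percentile(q[:,2],[0,2,10,50,90])-t[2],"y rel",np.percentile(q[:,1],[5,50,95])-t[1],"x rel",np.percentile(q[:,0],[1,5,50,95,99])-t[0])
```

```text
15.3 [0.43382739 0.05106661 0.06698825] [ 0.05437096 -0.24245983  0.53225201] 0.5243522765268696
1274 min z rel tcp [0.01417023 0.01616584 0.02031576 0.03345433 0.04866305] y rel [-0.00405461  0.00939601  0.01025847] x rel [-0.0284212  -0.02757345 -0.02268315 -0.02076186 -0.02031074]
963 min z rel tcp [0.01416628 0.01681861 0.02005434 0.03095524 0.04556408] y rel [-0.00117346  0.01251901  0.01422277] x rel [0.02257131 0.02284299 0.02367038 0.02716021 0.02860068]
```

Run:
```python
from see import *
T=read_state();t=T["tool_pos"]
for c in("side","top","wrist"):
    k=get_calibration(c);p,d=read_camera(c);W=cloud(c,d,k)
    q=W[(d>0)&(abs(W[...,0]-t[0])<.06)&(abs(W[...,1]-t[1])<.03)&(W[...,2]>.03)&(W[...,2]<.2)]
    print(c,len(q),t,[ (round(z,3),int(((q[:,2]>z)&(q[:,2]<=z+.006)).sum())) for z in np.arange(.03,.13,.006)])
    if c=="side":
        L=[x for x in q if x[2]<np.sort(q[:,2])[:30].max()];print(np.mean(L,0))
```

```text
side 1050 [0.43382739 0.05106661 0.06698825] [(np.float64(0.03), 0), (np.float64(0.036), 0), (np.float64(0.042), 0), (np.float64(0.048), 0), (np.float64(0.054), 0), (np.float64(0.06), 0), (np.float64(0.066), 0), (np.float64(0.072), 0), (np.float64(0.078), 1), (np.float64(0.084), 13), (np.float64(0.09), 19), (np.float64(0.096), 27), (np.float64(0.102), 29), (np.float64(0.108), 22), (np.float64(0.114), 26), (np.float64(0.12), 23), (np.float64(0.126), 40)]
[0.44138765 0.04588125 0.08959276]
top 105 [0.43382739 0.05106661 0.06698825] [(np.float64(0.03), 0), (np.float64(0.036), 0), (np.float64(0.042), 0), (np.float64(0.048), 0), (np.float64(0.054), 0), (np.float64(0.06), 0), (np.float64(0.066), 0), (np.float64(0.072), 0), (np.float64(0.078), 0), (np.float64(0.084), 0), (np.float64(0.09), 0), (np.float64(0.096), 1), (np.float64(0.102), 1), (np.float64(0.108), 0), (np.float64(0.114), 0), (np.float64(0.12), 2), (np.float64(0.126), 3)]
wrist 51064 [0.43382739 0.05106661 0.06698825] [(np.float64(0.03), 0), (np.float64(0.036), 0), (np.float64(0.042), 0), (np.float64(0.048), 0), (np.float64(0.054), 0), (np.float64(0.06), 0), (np.float64(0.066), 0), (np.float64(0.072), 0), (np.float64(0.078), 153), (np.float64(0.084), 554), (np.float64(0.09), 750), (np.float64(0.096), 838), (np.float64(0.102), 957), (np.float64(0.108), 887), (np.float64(0.114), 1401), (np.float64(0.12), 1233), (np.float64(0.126), 2851)]
```

The tips sit about 15 mm above the reported TCP at this opening. The stated geometry puts them roughly 18 mm below it, so real tip height is about 33 mm above nominal. Both the side and wrist depth agree on this. I'll correct for it and descend deeper.

Emit:
step_arm:
  motion:
    - [[0.085,-0.003,0,0,0,0,0],[0.085,-0.003,0,0,0,0,0],[0.085,-0.003,0,-0.02,0,0,0],[0.085,-0.003,0,-0.04,0,0,0],[0.085,-0.003,0,-0.06,0,0,0],[0.085,-0.003,0,-0.067,0,0,0],[0.085,-0.003,0,-0.067,0,0,0],[0.085,-0.003,0,-0.067,0,0,0]]

```text
time: 16.45
tool_pos: [0.4302, 0.051, -0.0009]
tcp_rot: [2.119, 2.304, -0.004]
wrist_force: [-0.1, -0.4, 0.3]
width: 0.992
```

Run:
```python
from see import *
s=read_state();t=s["tool_pos"];print(t,s["wrist_force"],s["width"])
k=get_calibration("wrist");p,d=read_camera("wrist");W=cloud("wrist",d,k)
for sg in(-1,1):
    dx=sg*(W[...,0]-t[0]);q=W[(d>0)&(dx>.036)&(dx<.06)&(abs(W[...,1]-t[1])<.02)&(W[...,2]>.006)]
    print(len(q),np.percentile(q[:,2],[0,1,5]),np.percentile(sg*(q[:,0]-t[0]),[1,5]))
```

```text
[ 0.43015567  0.05104638 -0.00087415] [-0.09879605 -0.43634002  0.25001717] 0.9915606079744828
10341 [0.02273448 0.02636761 0.0324746 ] [0.03652767 0.03823604]
9580 [0.02305297 0.02675264 0.03246021] [0.03747369 0.04054641]
```

Emit:
step_arm:
  motion:
    - [[0.085,0,0,-0.004,0,0,0],[0.085,0,0,-0.008,0,0,0],[0.085,0,0,-0.011,0,0,0],[0.085,0,0,-0.011,0,0,0],[0.085,0,0,-0.011,0,0,0],[0.045,0,0,-0.011,0,0,0],[0.045,0,0,-0.011,0,0,0],[0.045,0,0,-0.011,0,0,0]]
  newtons: 30

```text
time: 17.5
tool_pos: [0.4305, 0.0511, -0.0113]
tcp_rot: [2.119, 2.304, -0.004]
wrist_force: [-0.2, -0.5, 5.5]
width: 0.684
```

Emit:
step_arm:
  motion:
    - [[0.045,0,0,0,0,0,0],[0.045,0,0,0.005,0,0,0],[0.045,0,0,0.015,0,0,0],[0.045,0,0,0.03,0,0,0],[0.045,0,0,0.05,0,0,0],[0.045,0,0,0.06,0,0,0],[0.045,0,0,0.06,0,0,0],[0.045,0,0,0.06,0,0,0]]

```text
time: 18.5
tool_pos: [0.43, 0.051, 0.0483]
tcp_rot: [2.119, 2.304, -0.004]
wrist_force: [0.1, 0.2, -1.2]
width: 0.677
```

```bash
python3 see.py wrist base_large_mid
```

```text
18.55 [0.42976382 0.05103084 0.04804025] [ 0.03251394  0.0297644  -0.63222304] 0.6740238673792903
base_large_mid 0.71 z 0.018 ((0.33493882417678833, -0.07740359008312225), 0.009411321021616459) [46. 87. 40.]
base_large_mid 0.68 z 0.081 ((0.43070554733276367, 0.05058488994836807), 0.03075266443192959) [40.5 47.  62. ]
```

Emit:
step_arm:
  motion:
    - [[0.045,0,0.03,0.01,0,0,0],[0.045,0.02,0.065,0.02,0,0,0],[0.045,0.06,0.095,0.02,0,0,0],[0.045,0.1,0.106,0.02,0,0,0],[0.045,0.14,0.106,0.02,0,0,0],[0.045,0.17,0.106,0.02,0,0,0],[0.045,0.181,0.106,0.01,0,0,0],[0.045,0.181,0.106,0.0,0,0,0]]

```text
time: 19.6
tool_pos: [0.6099, 0.1567, 0.0462]
tcp_rot: [2.121, 2.305, -0.008]
wrist_force: [0.4, -0.1, -0.9]
width: 0.679
```

Run:
```python
from see import *
p,d,W=see(["base_large_mid","flask_large_mid"])
cv2.imwrite("pics/w5.png",p)
```

```text
19.65 [0.60773285 0.1563785  0.04433708] [-0.65548218 -0.52100121 -0.97857021] 0.6752906657526878
base_large_mid 0.85 z 0.079 ((0.610801637172699, 0.15677198767662048), 0.030330874025821686) [41. 51. 64.]
base_large_mid 0.83 z 0.021 ((0.4906938076019287, 0.24282486736774445), 0.019834427163004875) [112. 127.  46.]
flask_large_mid 0.89 z 0.078 ((0.6116520166397095, 0.13177505135536194), 0.015079465694725513) [75. 81. 92.]
```

View pics/w5.png

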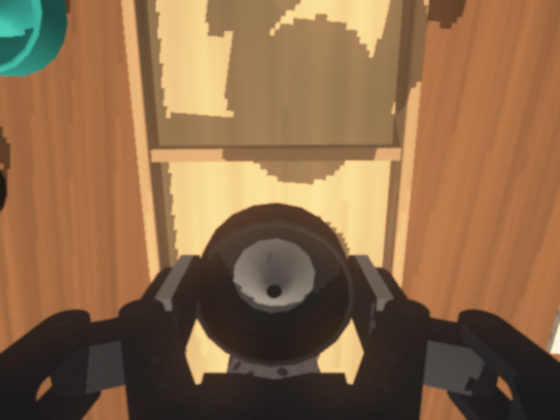

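The large base is held level over the middle compartment: cup (275,280), rims at u≈145 and 405, divider v≈153.

Emit:
step_arm:
  motion:
    - [[0.045,0,0,-0.015,0,0,0],[0.045,0,0,-0.03,0,0,0],[0.045,0,0,-0.04,0,0,0],[0.045,0,0,-0.04,0,0,0],[0.045,0,0,-0.043,0,0,0],[0.045,0,0,-0.045,0,0,0],[0.045,0,0,-0.046,0,0,0],[0.045,0,0,-0.046,0,0,0]]

```text
time: 20.75
tool_pos: [0.6079, 0.1566, -0.0001]
tcp_rot: [2.121, 2.306, -0.011]
wrist_force: [-0.1, 0.0, -1.0]
width: 0.679
```

Emit:
step_arm:
  motion:
    - [[0.045,0.001,0,-0.002,0,0,0],[0.045,0.001,0,-0.004,0,0,0],[0.045,0.001,0,-0.005,0,0,0],[0.045,0.001,0,-0.0055,0,0,0],[0.045,0.001,0,-0.006,0,0,0],[0.045,0.001,0,-0.0065,0,0,0],[0.045,0.001,0,-0.007,0,0,0],[0.045,0.001,0,-0.007,0,0,0]]

```text
time: 21.75
tool_pos: [0.6089, 0.1566, -0.0062]
tcp_rot: [2.121, 2.306, -0.011]
wrist_force: [-4.2, -0.5, 5.8]
width: 0.677
```

Emit:
step_arm:
  motion:
    - [[0.07,0,0,0.001,0,0,0],[0.075,0,0,0.001,0,0,0],[0.075,0,0,0.001,0,0,0],[0.075,0,0,0.001,0,0,0],[0.075,0,0,0.02,0,0,0],[0.075,0,0,0.05,0,0,0],[0.075,0,0,0.08,0,0,0],[0.075,0,0,0.1,0,0,0]]

```text
time: 22.75
tool_pos: [0.6102, 0.1569, 0.097]
tcp_rot: [2.12, 2.305, -0.007]
wrist_force: [0.7, 0.3, 1.3]
width: 0.878
```

Emit:
step_arm:
  motion:
    - [[0.085,-0.04,-0.01,0,0,0,8],[0.085,-0.08,-0.03,0,0,0,17],[0.085,-0.11,-0.07,0,0,0,26],[0.085,-0.13,-0.11,0,0,0,35],[0.085,-0.15,-0.15,0,0,0,44],[0.085,-0.165,-0.19,0,0,0,53],[0.085,-0.174,-0.209,0,0,0,62],[0.085,-0.174,-0.209,0,0,0,70]]

```text
time: 23.75
tool_pos: [0.4354, -0.0534, 0.0975]
tcp_rot: [0.411, 3.103, 0.003]
wrist_force: [-0.1, -0.5, -0.5]
width: 0.994
```

Run:
```python
from see import *
p,d,W=see(["crucible_mid"])
print(read_state()["tcp_rot"])
m=(d>0)&(W[...,2]>.043)&(W[...,2]<.058)&(np.hypot(W[...,0]-.435,W[...,1]+.051)<.035)
q=W[m];print(len(q));r=np.array([q[:,0].min(),q[:,0].max(),q[:,1].min(),q[:,1].max()]);print(r)
for c in("top","side"):see(["base_large_mid","flask_large_mid"],c)
```

```text
23.8 [ 0.43587163 -0.05297948  0.09757994] [-0.55084158 -0.19390883  0.07396014] 0.9933238527235625
crucible_mid 0.74 z 0.050 ((0.43263906240463257, -0.05246727168560028), 0.024471381679177284) [ 95. 112. 132.]
[0.41563386 3.10235208 0.00379181]
1991
[ 0.40827959  0.45697124 -0.07468696 -0.0315661 ]
23.9 [ 0.43627096 -0.05234313  0.09748248] [-0.13993013  0.05016943  0.07148757] 0.9966722030779717
base_large_mid 0.95 z 0.022 ((0.46880030632019043, 0.25731712579727173), 0.029682647436857224) [65. 73. 18.]
base_large_mid 0.87 z 0.028 ((0.6073551774024963, 0.1581970751285553), 0.0305635966360569) [23. 24. 25.]
flask_large_mid 0.81 z 0.069 ((0.6140386462211609, 0.07373233139514923), 0.026563026010990143) [71.5 78.  87. ]
24.05 [ 0.43638971 -0.05188281  0.09719895] [ 0.13600478 -0.30501399 -0.03171833] 0.9902005455013654
base_large_mid 0.75 z 0.023 ((0.34366342425346375, 0.1324681043624878), 0.03159165754914284) [173.  91.  49.]
base_large_mid 0.59 z 0.028 ((0.6118443012237549, 0.15491826832294464), 0.03183018043637276) [39. 45. 56.]
flask_large_mid 0.61 z 0.070 ((0.6188531517982483, 0.06919476389884949), 0.028522346168756485) [154. 164. 185.]
```

Emit:
step_arm:
  motion:
    - [[0.085,-0.001,-0.001,-0.025,0,0,0],[0.085,-0.001,-0.001,-0.055,0,0,0],[0.085,-0.001,-0.001,-0.08,0,0,0],[0.085,-0.001,-0.001,-0.092,0,0,0],[0.085,-0.001,-0.001,-0.092,0,0,0],[0.085,-0.001,-0.001,-0.092,0,0,0],[0.085,-0.001,-0.001,-0.092,0,0,0],[0.03,-0.001,-0.001,-0.092,0,0,0]]
  newtons: 30

```text
time: 25.15
tool_pos: [0.436, -0.0529, 0.0058]
tcp_rot: [0.415, 3.102, 0.004]
wrist_force: [0.3, -0.1, -0.1]
width: 0.812
```

Emit:
step_arm:
  motion:
    - [[0.03,0,0,0,0,0,0],[0.03,0,0,0,0,0,0],[0.03,0,0,0.01,0,0,0],[0.03,0,0,0.025,0,0,0],[0.03,0,0,0.045,0,0,0],[0.03,0,0,0.06,0,0,0],[0.03,0,0,0.07,0,0,0],[0.03,0,0,0.07,0,0,0]]

```text
time: 26.15
tool_pos: [0.4368, -0.0531, 0.0768]
tcp_rot: [0.414, 3.099, 0.003]
wrist_force: [0.6, 0.6, -1.2]
width: 0.513
```

```bash
python3 see.py wrist crucible_mid
```

```text
26.2 [ 0.43615346 -0.05296198  0.07604509] [-1.18460933  0.64032711 -0.33189597] 0.5151175235206215
crucible_mid 0.64 z 0.120 ((0.4334567189216614, -0.05159930884838104), 0.024844864383339882) [ 98. 113. 132.]
```

Emit:
step_arm:
  motion:
    - [[0.03,0.02,0.04,0.01,0,0,0],[0.03,0.045,0.085,0.01,0,0,0],[0.03,0.072,0.13,0.01,0,0,0],[0.03,0.1,0.18,0.01,0,0,0],[0.03,0.128,0.225,0.01,0,0,0],[0.03,0.15,0.265,0.01,0,0,0],[0.03,0.168,0.296,0.0,0,0,0],[0.03,0.168,0.296,-0.01,0,0,0]]

```text
time: 27.25
tool_pos: [0.6043, 0.2453, 0.0641]
tcp_rot: [0.411, 3.103, 0.004]
wrist_force: [-0.0, -1.0, -0.7]
width: 0.511
```

Run:
```python
from see import *
p,d,W=see(["crucible_mid"])
cv2.imwrite("pics/w6.png",p)
```

```text
27.3 [0.60195781 0.24332535 0.06190254] [-1.52039683 -0.56115757 -2.09437145] 0.5152071681331506
crucible_mid 0.94 z 0.107 ((0.6006039977073669, 0.24603013694286346), 0.024779915809631348) [ 99. 116. 135.]
```

View pics/w6.png

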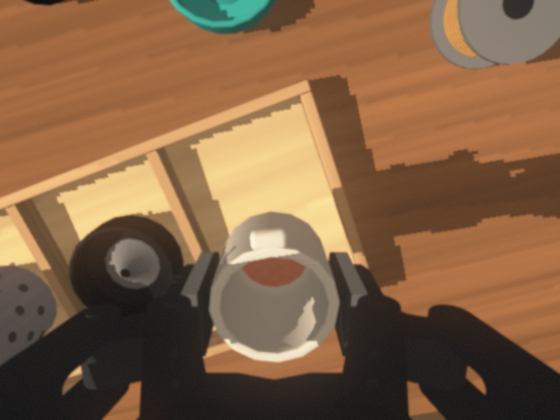

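The crucible (275,300) is over the end compartment, with the end wall at (335,180), the divider at (180,200) and the placed base at (125,265).

Emit:
step_arm:
  motion:
    - [[0.03,0,0,-0.015,0,0,0],[0.03,0,0,-0.03,0,0,0],[0.03,0,0,-0.042,0,0,0],[0.03,0,0,-0.044,0,0,0],[0.03,0,0,-0.044,0,0,0],[0.03,0,0,-0.044,0,0,0],[0.03,0,0,-0.045,0,0,0],[0.03,0,0,-0.045,0,0,0]]

```text
time: 28.35
tool_pos: [0.6014, 0.2424, 0.0175]
tcp_rot: [0.414, 3.107, -0.001]
wrist_force: [0.3, 0.5, -0.5]
width: 0.514
```

Emit:
step_arm:
  motion:
    - [[0.03,0.001,0,-0.002,0,0,0],[0.03,0.001,0,-0.004,0,0,0],[0.03,0.001,0,-0.005,0,0,0],[0.03,0.001,0,-0.006,0,0,0],[0.03,0.001,0,-0.0065,0,0,0],[0.03,0.001,0,-0.007,0,0,0],[0.03,0.001,0,-0.0075,0,0,0],[0.03,0.001,0,-0.0075,0,0,0]]

```text
time: 29.35
tool_pos: [0.6024, 0.2424, 0.0116]
tcp_rot: [0.414, 3.107, -0.001]
wrist_force: [-4.3, -1.2, 9.6]
width: 0.513
```

Emit:
step_arm:
  motion:
    - [[0.058,0,0,0.001,0,0,0],[0.062,0,0,0.001,0,0,0],[0.062,0,0,0.001,0,0,0],[0.062,0,0,0.001,0,0,0],[0.062,0,0,0.02,0,0,0],[0.062,0,0,0.05,0,0,0],[0.062,0,0,0.08,0,0,0],[0.062,0,0,0.1,0,0,0]]

```text
time: 30.35
tool_pos: [0.6036, 0.2428, 0.1148]
tcp_rot: [0.414, 3.104, 0.002]
wrist_force: [-0.6, 0.2, -0.3]
width: 0.728
```

Emit:
step_arm:
  motion:
    - [[0.085,-0.02,-0.04,0,0,0,-9],[0.085,-0.045,-0.09,0,0,0,-18],[0.085,-0.07,-0.14,0,0,0,-27],[0.085,-0.095,-0.19,0,0,0,-36],[0.085,-0.12,-0.24,0,0,0,-45],[0.085,-0.145,-0.29,0,0,0,-54],[0.085,-0.17,-0.34,0,0,0,-63],[0.085,-0.19,-0.39,0,0,0,-67]]

```text
time: 31.35
tool_pos: [0.4126, -0.1485, 0.1155]
tcp_rot: [2.061, 2.357, -0.007]
wrist_force: [1.2, -0.2, 0.1]
width: 0.996
```

Emit:
step_arm:
  motion:
    - [[0.085,-0.02,-0.04,0,0,0,0],[0.085,-0.04,-0.08,0,0,0,0],[0.085,-0.052,-0.104,0,0,0,0],[0.085,-0.052,-0.104,0,0,0,0],[0.085,-0.052,-0.104,-0.02,0,0,0],[0.085,-0.052,-0.104,-0.02,0,0,0],[0.085,-0.052,-0.104,-0.02,0,0,0],[0.085,-0.052,-0.104,-0.02,0,0,0]]

```text
time: 32.35
tool_pos: [0.3614, -0.2525, 0.0963]
tcp_rot: [2.06, 2.357, -0.007]
wrist_force: [0.8, -0.3, 0.2]
width: 0.997
```

```bash
python3 see.py wrist flask_small_mid; python3 see.py side crucible_mid flask_small_mid
```

```text
32.4 [ 0.36129633 -0.25255781  0.09628044] [ 0.20535536 -0.22935359 -0.62370451] 0.9954032767858063
flask_small_mid 0.8 z 0.046 ((0.3604677617549896, -0.25307345390319824), 0.020046338438987732) [74. 81. 95.]
32.5 [ 0.36108165 -0.25259067  0.09606682] [-0.55916872  0.05317015  0.58128667] 0.997580341231849
crucible_mid 0.5 z 0.056 ((0.6014986634254456, 0.24122296273708344), 0.02302268147468567) [195. 223. 238.]
flask_small_mid 0.78 z 0.047 ((0.3628200888633728, -0.25424429774284363), 0.02052745409309864) [147.  154.5 173. ]
```

Emit:
step_arm:
  motion:
    - [[0.085,0,0,-0.025,0,0,0],[0.085,0,0,-0.055,0,0,0],[0.085,0,0,-0.08,0,0,0],[0.085,0,0,-0.094,0,0,0],[0.085,0,0,-0.094,0,0,0],[0.085,0,0,-0.094,0,0,0],[0.085,0,0,-0.094,0,0,0],[0.025,0,0,-0.094,0,0,0]]
  newtons: 40

```text
time: 33.6
tool_pos: [0.3615, -0.2531, 0.0026]
tcp_rot: [2.06, 2.356, -0.007]
wrist_force: [0.3, 0.6, 0.8]
width: 0.808
```

Emit:
step_arm:
  motion:
    - [[0.025,0,0,0,0,0,0],[0.025,0,0,0,0,0,0],[0.025,0,0,0.01,0,0,0],[0.025,0,0,0.025,0,0,0],[0.025,0,0,0.045,0,0,0],[0.025,0,0,0.06,0,0,0],[0.025,0,0,0.07,0,0,0],[0.025,0,0,0.07,0,0,0]]

```text
time: 34.6
tool_pos: [0.3621, -0.2536, 0.0737]
tcp_rot: [2.058, 2.354, -0.007]
wrist_force: [-0.3, 0.8, -1.3]
width: 0.453
```

```bash
python3 see.py wrist flask_small_mid
```

```text
34.65 [ 0.36156258 -0.25312324  0.07288231] [-0.41183739 -0.12571314 -1.19725268] 0.45777948546371544
flask_small_mid 0.93 z 0.116 ((0.36301106214523315, -0.2531183958053589), 0.020511962473392487) [80. 87. 98.]
```

Emit:
step_arm:
  motion:
    - [[0.025,0.03,0.01,0,0,0,0],[0.025,0.08,0.02,0,0,0,0],[0.025,0.13,0.035,0,0,0,0],[0.025,0.18,0.045,0,0,0,0],[0.025,0.23,0.058,0,0,0,0],[0.025,0.265,0.067,0,0,0,0],[0.025,0.28,0.07,0,0,0,0],[0.025,0.28,0.07,-0.01,0,0,0]]

```text
time: 35.7
tool_pos: [0.6418, -0.1828, 0.0619]
tcp_rot: [2.059, 2.357, -0.007]
wrist_force: [-0.7, 0.2, -0.6]
width: 0.461
```

Run:
```python
from see import *
p,d,W=see(["flask_small_mid"])
cv2.imwrite("pics/w7.png",p)
```

```text
35.75 [ 0.63914826 -0.18255083  0.05950266] [-0.57616605 -0.89434168 -3.4749901 ] 0.4561371950016096
flask_small_mid 0.95 z 0.104 ((0.6427309513092041, -0.18238690495491028), 0.020519714802503586) [70. 76. 86.]
```

View pics/w7.png

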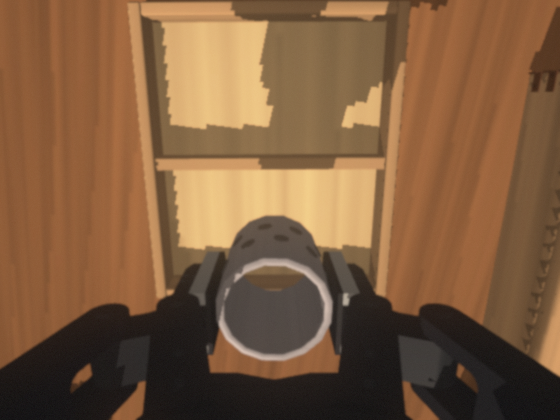

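The small flask (273,310) is over the near compartment. I'll check the wall positions numerically.

Run:
```python
from see import *
p,d,W=see([])
a=np.deg2rad(8.3);c=np.array([.636,-.1465]);R=np.array([[np.cos(a),np.sin(a)],[-np.sin(a),np.cos(a)]])
m=(d>0)&(W[...,2]>.016)&(W[...,2]<.03);q=(W[m][:,:2]-c)@R.T
q=q[(abs(q[:,0])<.09)&(abs(q[:,1])<.1)]
print("y hist",np.histogram(q[abs(q[:,0])<.05][:,1],np.arange(-.09,.091,.004)))
print("x hist",np.histogram(q[:,0],np.arange(-.08,.081,.004)))
print("flask body",(np.array([.6427,-.1824])-c)@R.T)
```

```text
35.85 [ 0.6382118  -0.18275403  0.06019108] [-0.07052669  0.67726247 -1.26255381] 0.4594020472402732
y hist (array([   0,    0,    0,    0,   68,    0,    0,    0,    0,    0,    0,
          0,    0,    0,    0,    0,    0,    0,    0,    0,    0,  828,
       1513,   27,    0,    0,    0,    0,    0,    0,    0,    0,    0,
          0,    0,    0,    0,    0,    0,  559, 2162,  802,    0,    0,
          0]), array([-0.09 , -0.086, -0.082, -0.078, -0.074, -0.07 , -0.066, -0.062,
       -0.058, -0.054, -0.05 , -0.046, -0.042, -0.038, -0.034, -0.03 ,
       -0.026, -0.022, -0.018, -0.014, -0.01 , -0.006, -0.002,  0.002,
        0.006,  0.01 ,  0.014,  0.018,  0.022,  0.026,  0.03 ,  0.034,
        0.038,  0.042,  0.046,  0.05 ,  0.054,  0.058,  0.062,  0.066,
        0.07 ,  0.074,  0.078,  0.082,  0.086,  0.09 ]))
x hist (array([   0,    0,    0,  858, 2655,  876,  233,  238,  235,  234,  233,
        236,  230,  247,  247,  249,  232,  238,  264,  251,  253,  230,
        236,  222,  236,  238,  236,  233,  233,  229,  237,  239,  239,
        261,  618, 2886, 1119,    0,    0,    0]), array([-8.0000000e-02, -7.6000000e-02, -7.2000000e-02, -6.8000000e-02,
       -6.4000000e-02, -6.0000000e-02, -5.6000000e-02, -5.2000000e-02,
       -4.8000000e-02, -4.4000000e-02, -4.0000000e-02, -3.6000000e-02,
       -3.2000000e-02, -2.8000000e-02, -2.4000000e-02, -2.0000000e-02,
       -1.6000000e-02, -1.2000000e-02, -8.0000000e-03, -4.0000000e-03,
        6.9388939e-17,  4.0000000e-03,  8.0000000e-03,  1.2000000e-02,
        1.6000000e-02,  2.0000000e-02,  2.4000000e-02,  2.8000000e-02,
        3.2000000e-02,  3.6000000e-02,  4.0000000e-02,  4.4000000e-02,
        4.8000000e-02,  5.2000000e-02,  5.6000000e-02,  6.0000000e-02,
        6.4000000e-02,  6.8000000e-02,  7.2000000e-02,  7.6000000e-02,
        8.0000000e-02]))
flask body [ 0.00144744 -0.03649116]
```

Emit:
step_arm:
  motion:
    - [[0.025,0.002,0,-0.015,0,0,0],[0.025,0.002,0,-0.03,0,0,0],[0.025,0.002,0,-0.042,0,0,0],[0.025,0.002,0,-0.045,0,0,0],[0.025,0.002,0,-0.045,0,0,0],[0.025,0.002,0,-0.045,0,0,0],[0.025,0.002,0,-0.046,0,0,0],[0.025,0.002,0,-0.046,0,0,0]]

```text
time: 36.85
tool_pos: [0.6404, -0.1828, 0.0145]
tcp_rot: [2.063, 2.359, -0.01]
wrist_force: [-0.3, -0.7, -1.5]
width: 0.457
```

Emit:
step_arm:
  motion:
    - [[0.025,0,0,-0.002,0,0,0],[0.025,0,0,-0.004,0,0,0],[0.025,0,0,-0.005,0,0,0],[0.025,0,0,-0.0055,0,0,0],[0.025,0,0,-0.006,0,0,0],[0.025,0,0,-0.0065,0,0,0],[0.025,0,0,-0.007,0,0,0],[0.025,0,0,-0.007,0,0,0]]

```text
time: 37.85
tool_pos: [0.6405, -0.1828, 0.0084]
tcp_rot: [2.063, 2.358, -0.01]
wrist_force: [-3.8, 1.2, 5.0]
width: 0.456
```

Emit:
step_arm:
  motion:
    - [[0.055,0,0,0.001,0,0,0],[0.06,0,0,0.001,0,0,0],[0.06,0,0,0.001,0,0,0],[0.06,0,0,0.001,0,0,0],[0.06,0,0,0.02,0,0,0],[0.06,0,0,0.05,0,0,0],[0.06,0,0,0.075,0,0,0],[0.06,0,0,0.09,0,0,0]]

```text
time: 38.85
tool_pos: [0.6419, -0.1833, 0.1016]
tcp_rot: [2.061, 2.356, -0.007]
wrist_force: [0.6, 0.3, 0.4]
width: 0.706
```

Emit:
step_arm:
  motion:
    - [[0.085,-0.035,0.03,0,0,0,0],[0.085,-0.07,0.07,0,0,0,0],[0.085,-0.1,0.12,0,0,0,0],[0.085,-0.13,0.17,0,0,0,0],[0.085,-0.155,0.22,0,0,0,0],[0.085,-0.175,0.27,0,0,0,0],[0.085,-0.19,0.32,0,0,0,0],[0.085,-0.2,0.35,0,0,0,0]]

```text
time: 39.85
tool_pos: [0.441, 0.1687, 0.1022]
tcp_rot: [2.059, 2.357, -0.006]
wrist_force: [0.5, -0.1, 0.2]
width: 0.993
```

```bash
python3 see.py wrist base_small_mid; python3 see.py top base_small_mid flask_small_mid
```

```text
39.9 [0.44012135 0.17098403 0.10210974] [-0.58632373  1.75391519  0.56911202] 0.9912606595330943
base_small_mid 0.93 z 0.020 ((0.44040361046791077, 0.16648687422275543), 0.02308574691414833) [37. 44. 58.]
40.0 [0.44147524 0.16777253 0.10198738] [ 0.45681208 -0.50363867  0.30342136] 0.9958305979169524
```

Emit:
step_arm:
  motion:
    - [[0.085,-0.001,-0.001,-0.03,0,0,0],[0.085,-0.001,-0.001,-0.065,0,0,0],[0.085,-0.001,-0.001,-0.09,0,0,0],[0.085,-0.001,-0.001,-0.105,0,0,0],[0.085,-0.001,-0.001,-0.112,0,0,0],[0.085,-0.001,-0.001,-0.112,0,0,0],[0.085,-0.001,-0.001,-0.112,0,0,0],[0.085,-0.001,-0.001,-0.112,0,0,0]]

```text
time: 41.1
tool_pos: [0.4419, 0.1657, -0.0093]
tcp_rot: [2.059, 2.355, -0.005]
wrist_force: [-0.3, -0.5, -0.4]
width: 0.994
```

Emit:
step_arm:
  motion:
    - [[0.03,0,0,0,0,0,0],[0.03,0,0,0,0,0,0],[0.03,0,0,0,0,0,0],[0.03,0,0,0,0,0,0],[0.03,0,0,0.01,0,0,0],[0.03,0,0,0.03,0,0,0],[0.03,0,0,0.05,0,0,0],[0.03,0,0,0.06,0,0,0]]
  newtons: 30

```text
time: 42.1
tool_pos: [0.4428, 0.166, 0.0522]
tcp_rot: [2.058, 2.355, -0.002]
wrist_force: [0.4, 0.2, -0.8]
width: 0.527
```

```bash
python3 see.py wrist base_small_mid
```

```text
42.15 [0.44334985 0.16617305 0.05302088] [ 0.3376206  -0.01426207  0.26791755] 0.5313586162701144
base_small_mid 0.59 z 0.080 ((0.44416481256484985, 0.16725200414657593), 0.023611431941390038) [36. 45. 60.]
```

Emit:
step_arm:
  motion:
    - [[0.03,0.01,-0.05,0.02,0,0,0],[0.03,0.025,-0.1,0.02,0,0,0],[0.03,0.045,-0.15,0.02,0,0,0],[0.03,0.08,-0.195,0.02,0,0,0],[0.03,0.115,-0.235,0.02,0,0,0],[0.03,0.155,-0.265,0.02,0,0,0],[0.03,0.188,-0.276,0.015,0,0,0],[0.03,0.188,-0.276,0.0,0,0,0]]

```text
time: 43.2
tool_pos: [0.6339, -0.1114, 0.0519]
tcp_rot: [2.058, 2.351, 0.001]
wrist_force: [-0.1, 0.3, -1.3]
width: 0.527
```

Run:
```python
from see import *
p,d,W=see(["base_small_mid"])
cv2.imwrite("pics/w8.png",p)
```

```text
43.25 [ 0.62960201 -0.110023    0.04833348] [-1.61329014  0.47419845 -3.42328136] 0.5264975290156048
base_small_mid 0.88 z 0.080 ((0.6347019076347351, -0.11023544520139694), 0.02337639033794403) [45. 57. 75.]
```

View pics/w8.png

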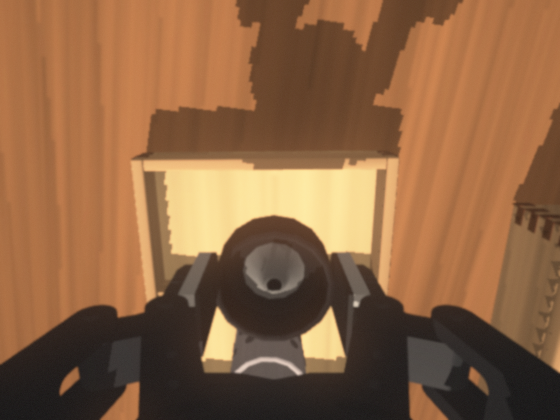

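The small base (273,277) is held level over the free compartment, with the small flask behind it at (267,355).

Emit:
step_arm:
  motion:
    - [[0.03,0.001,0,-0.015,0,0,0],[0.03,0.001,0,-0.03,0,0,0],[0.03,0.001,0,-0.042,0,0,0],[0.03,0.001,0,-0.045,0,0,0],[0.03,0.001,0,-0.045,0,0,0],[0.03,0.001,0,-0.045,0,0,0],[0.03,0.001,0,-0.046,0,0,0],[0.03,0.001,0,-0.046,0,0,0]]

```text
time: 44.3
tool_pos: [0.6291, -0.1093, 0.0027]
tcp_rot: [2.062, 2.358, -0.006]
wrist_force: [0.3, -0.0, -0.9]
width: 0.534
```

Emit:
step_arm:
  motion:
    - [[0.03,0,0,-0.002,0,0,0],[0.03,0,0,-0.004,0,0,0],[0.03,0,0,-0.005,0,0,0],[0.03,0,0,-0.0055,0,0,0],[0.03,0,0,-0.006,0,0,0],[0.03,0,0,-0.0065,0,0,0],[0.03,0,0,-0.007,0,0,0],[0.03,0,0,-0.0075,0,0,0]]

```text
time: 45.3
tool_pos: [0.6291, -0.1093, -0.0036]
tcp_rot: [2.062, 2.359, -0.006]
wrist_force: [-4.2, 0.9, 10.6]
width: 0.532
```

Emit:
step_arm:
  motion:
    - [[0.06,0,0,0.001,0,0,0],[0.065,0,0,0.001,0,0,0],[0.065,0,0,0.001,0,0,0],[0.065,0,0,0.001,0,0,0],[0.065,0,0,0.02,0,0,0],[0.065,0,0,0.05,0,0,0],[0.065,0,0,0.08,0,0,0],[0.065,0,0,0.11,0,0,0]]

```text
time: 46.3
tool_pos: [0.6296, -0.1094, 0.1089]
tcp_rot: [2.061, 2.357, -0.005]
wrist_force: [0.9, 0.6, -0.2]
width: 0.763
```

Emit:
step_arm:
  motion:
    - [[0.065,-0.04,0,0.02,0,0,0],[0.065,-0.08,0,0.05,0,0,0],[0.065,-0.12,0,0.08,0,0,0],[0.065,-0.16,0,0.1,0,0,0],[0.065,-0.2,0,0.1,0,0,0],[0.065,-0.2,-0.04,0.1,0,0,0],[0.065,-0.2,-0.08,0.1,0,0,0],[0.065,-0.2,-0.1,0.1,0,0,0]]

```text
time: 47.3
tool_pos: [0.4296, -0.2112, 0.2108]
tcp_rot: [2.061, 2.354, -0.005]
wrist_force: [-0.0, 0.5, 0.4]
width: 0.759
```

Run:
```python
from see import *
p,d,W=see(["base_small_mid","base_large_mid","flask_large_mid","flask_small_mid","crucible_mid","doming_block_mid","wire_spool_mid","borax_dish_mid"],"top")
s,_,_=see(["flask_small_mid","base_small_mid","flask_large_mid","crucible_mid"],"side")
cv2.imwrite("pics/end.png",np.vstack([cv2.resize(p[120:290,110:440],(560,290)),cv2.resize(s[140:320,190:420],(400,310))[:, :].copy() if 0 else cv2.resize(s[120:330,180:460],(560,310))]))
```

```text
47.35 [ 0.42980181 -0.21287718  0.21073337] [ 0.74948583 -2.27963164 -0.37235379] 0.7630313168195525
base_small_mid 0.62 z 0.026 ((0.6274908781051636, -0.10528761893510818), 0.023648343980312347) [25. 25. 27.]
base_large_mid 0.94 z 0.023 ((0.3246428370475769, -0.10223414748907089), 0.029621265828609467) [44. 99. 37.]
base_large_mid 0.85 z 0.022 ((0.3373027741909027, 0.13610436022281647), 0.029878584668040276) [123.  64.  31.]
flask_large_mid 0.72 z 0.070 ((0.6146391034126282, 0.07397451251745224), 0.027183247730135918) [77.5 85.  95. ]
flask_small_mid 0.72 z 0.051 ((0.6393060088157654, -0.17964772880077362), 0.01973847858607769) [60. 72. 82.]
flask_small_mid 0.39 z 0.024 ((0.6080220341682434, 0.15870413184165955), 0.14445440471172333) [ 83. 128. 169.]
crucible_mid 0.84 z 0.056 ((0.596343457698822, 0.2471938133239746), 0.02450093999505043) [115. 134. 148.]
doming_block_mid 0.65 z 0.027 ((0.6079234480857849, 0.158644437789917), 0.030592113733291626) [25. 25. 27.]
doming_block_mid 0.54 z 0.024 ((0.6076789498329163, 0.15932230651378632), 0.14490564167499542) [ 83. 129. 170.]
wire_spool_mid 0.82 z 0.038 ((0.5240504145622253, 0.3803713023662567), 0.025664273649454117) [53. 57. 61.]
borax_dish_mid 0.79 z 0.022 ((0.3572240173816681, 0.2484559416770935), 0.027112076058983803) [ 59.  95. 187.]
47.8 [ 0.42966093 -0.20871702  0.2089948 ] [-0.11340994  0.02716753  0.01542737] 0.7599802826355502
flask_small_mid 0.96 z 0.052 ((0.643995463848114, -0.1829604059457779), 0.021624039858579636) [156. 165. 185.]
base_small_mid 0.57 z 0.026 ((0.6311478614807129, -0.1093839555978775), 0.023292556405067444) [40. 46. 60.]
flask_large_mid 0.97 z 0.070 ((0.6212947964668274, 0.0699816569685936), 0.028871050104498863) [165. 174. 197.]
crucible_mid 0.44 z 0.057 ((0.6154568791389465, 0.23717617988586426), 0.017926258966326714) [185.5 210.  233. ]
```

View pics/end.png

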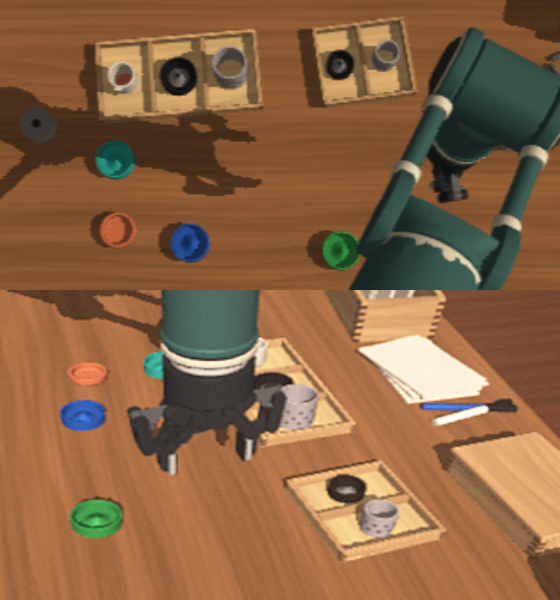

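All five things stand one to a compartment: crucible (120,75), large base (178,75), large flask (230,67), small base (340,65) and small flask (385,55). The decoys, spool and dish are where they were. Rim heights match standing flat on the tray floor.

```bash
python3 -c "
from workcell import *
print(finish_job())"
```

```text
the job is handed in; nothing more can be done
None
```

I made up both kits and handed the job in at about 48 s. The three-compartment tray holds the large flask, the large black base and the crucible. The two-compartment tray holds the small flask and the small base. Each item was lowered until it touched the tray floor before I released it.

**Final checks:** Rim heights measured 70, 27 and 56–57 mm in the three-compartment tray, and 51–52 and 26 mm in the two-compartment tray. These are within about 2 mm of standing flat on the 5 mm floor. The final picture shows all five upright, one to a compartment. The spool, the dish and the blue and green cups measured within about 1 mm of their first positions, and the teal cup looked unmoved.

**What went wrong or disagreed:**
- **First two grasps:** The fingertips sit about 33 mm higher than the stated tool geometry implies. The first try on the large flask pressed its rim with about 12 N, and the first try on the large base closed above the rim. Neither item moved, and both were picked up on a later try.
- **Camera agreement:** The top and side cameras differed by about 4 mm in most positions, so I used their average plus close-up wrist readings.
- **Not fully confirmed at the end:** The doming block was not found in the last look because the arm hid it, but nothing was moved near it. The crucible was partly hidden from the side camera, so its final position comes from the top view.

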